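Eject the gauged bracket and kit it in its shadow-cut tray

ROBOT

A 7-joint arm with a two-finger parallel gripper is mounted at the origin on the work surface. World frame = base frame: x ahead of the robot, y to its left, z up, the work surface at z = 0. Lengths are in m, angles in rad, forces in N, time in s.
With the tool pointing down it reaches from about 0.425 to 1.025 m from the base axis. Payload 3.6 kg.
Tool frame: the origin (TCP) lies between the finger pads; the fingertips stand 17 mm ahead of it and the grasp point (between the pads) lies 2 mm behind it (tips_ahead is the distance from the TCP to the fingertips, in m); z points along the fingers, y is the line along which they close (so a half turn about z gives the same grasp; the last joint's range is limited). The gripper opens to 85 mm and grips with 20 to 120 N. Pads are 22 mm wide; open, the fingers measure 114 mm over their backs; the gripper's body (76 mm by 85 mm) begins 54 mm behind the grasp point. The pads swing forward as they close: fully open they stand 13 mm farther back than shut.
Start: joints at [-1.3, 0.591, 0.048, 1.609, -0.033, 0.943, -0.034], TCP at [0.258, 0.678, 0.248] pointing down, gripper open.
Joint ranges: [-2.69, 2.69], [-0.47, 2.24], [-1.27, 1.36], [0.19, 2.51], [-1.53, 4.68], [0.08, 2.07], [-3.09, 3.09]. Speed limits (rad/s): [2.57, 2.57, 3.14, 3.14, 3.14, 3.14, 3.14].

INTERFACE

Orientations are given as a rotation vector (axis times angle).
In Python, from rig import * gives the robot as it stands. The module is installed in compiled form; this text tells all that it offers.
- The arm moves only by the shell command python3 -m creep 'ROWS' [FORCE]. ROWS is JSON, a list of rows, each a list of 3 entries, a list of its own where there are three numbers: the shift along the tool's x, y, z in cm, then the turn, a rotation vector about the tool's x, y, z in degrees, then the opening, from 0 (shut) to 1 (fully open). A call has 1 to 5 rows; each row is the pose to reach, as a shift and turn from the pose commanded when the call began, along the tool's axes at that moment; what a row does not reach only later rows make up. A row lasts 1/12 s, in which the tool goes at most 41.7 mm and 7.16 degrees, less where a joint would pass 70% of its speed; a pose out of reach is approached as far as the arm can. A call with a gripper value outside its range is refused whole. The fingers move at their own pace and stop on an object; FORCE is the grip in N (left out, the last holds). Time passes only in rows, so rows that repeat a pose let the fingers close. It gives the time, the measured TCP pose, the force, the opening and the grip force at its end, in the units of the state.
- read_state(): the state, without advancing time (a new reading comes with each control period).
- read_camera(name): name is "side" or "top"; returns the picture (384x512x3 uint8, blue, green, red); there is no depth.
- camera_params(name): a dict with "intrinsics" (3x3 intrinsics, pixels), "D" ([k1, k2, p1, p2, k3] as OpenCV has them; the pictures are not rectified), "R" (3x3) and "t" (3): a world point X has camera coordinates R X + t. Camera axes: x right, y down, z forward; pixel columns grow to the right and rows downward; lengths in m; the calibration is good to about 2 mm. A picture is of the moment at which its call begins. camera_params takes no time and is no camera call.
- close_job(): hands the job in; it is judged then, once.
The state is a dict: "time_s": time; "joint_positions": joint angles; "joint_velocities": joint speeds; "effort": joint torques, N m; "position": TCP position; "tool_rot": TCP orientation; "contact_force": force on the tool from outside, world axes, zero at the start; "wrist_torque": the same for the moment, N m; "gripper_width": finger opening in m; "grip_force": force on a finger pad.
Only numpy, scipy, OpenCV 4.12 (cv2) and the standard library are available. Lean on these libraries where they do the work, as an engineer would, in place of code of your own. Each camera call takes 0.05 s, during which the arm holds its last target. There are 200 camera calls.

TASK

Push the hand valve's lever fully over to the left, towards the gauging station, so that the pusher shoves the bracket out from under the hood, and hold it there for two seconds; then let the lever spring back to centre. Take the bracket off the deck and seat it fully home in the one sloping tray whose cavity has its outline, keeping hold of it until it lies flat on the cavity's floor, then let go. Leave the other loose things where they are.

Things in the scene. Friction and masses are not known exactly. Their poses are not given: they have to be found in the camera images.
- lever (a joint): spring-centred lever of the hand valve, rad: 0 upright (centred), positive leaning to the valve's left (its +y, towards the station); rigid stops at +0.5 and, the useless way, -0.2. Let go, it is back at centre in about 2 s. Near the left stop it pushes back with about 6 N at the knob, up to about 15 N while it is being pushed over
- lever_knob (a point): centre of the black ball knob (34 mm across) at the lever's top, 185 mm above the table when centred; 130 mm above the lever's pivot. The bare steel shaft below it is 12 mm thick
- valve: hand valve: small aluminium block on a 90 x 80 mm steel foot, standing right of the station, the lever rising from its middle. Origin on the table under the centre; x points away from the robot, y to the left; the lever swings in its y-z plane about a pivot 55 mm up
- station: gauging station: smooth aluminium deck, top 30 mm above the table, 170 mm wide, x -150 to +130 mm, with two black guide rails 8 mm high along it (inner faces at y = +-40 mm). A hood covers its rear part, x 0 to 130 mm; the air cylinder block stands behind to x = 200 mm. Origin on the table; x points away from the robot; the bracket comes out of the hood towards -x
- pusher (a joint): steel pusher plate under the hood, m: 0 home, growing as it comes out. It follows the lever directly, 25 mm for each 0.1 rad: 0.125 with the lever at its left stop, when the bracket is clear of the hood (its origin then 60 to 70 mm in front of the hood's front edge)
- bracket: machined aluminium bracket, about 180 g. T-shaped foot 10 mm thick: cross bar x -45 to -15 mm, 70 mm wide; stem x -15 to +45 mm, 36 mm wide. Upright lug to grip: x -27.5 to +17.5 mm, 20 mm thick (y +-10 mm), top 55 mm above the underside. Origin mid-underside, z up. Starts on the deck under the hood, cross bar towards the robot, x along the station's x
- tray_bracket: sloping tray with the T-shaped cavity: 130 mm long, 96 mm wide black insert in an aluminium frame on a stand. One of three trays side by side left of the station, in any order; all three slope by 30 degrees down towards the robot. Origin on the table under the centre; x points away from the robot
- tray_bracket_cavity (a point): middle of the T cavity's floor, 72 mm above the table. z square out of the tray (30 degrees from vertical, leaning to the robot), x up the slope away from the robot, y left. Cavity 12 mm deep, 4 mm play all round, cross bar at the lower end: the seated bracket has its origin and axes here (it may slide by the play to the lower wall)
- tray_slot: sloping tray alike but with a straight slot 108 x 30 mm (for another part). Origin on the table under the centre
- tray_round: sloping tray alike but with a roundish, step-edged pocket 68 mm across (for another part). Origin on the table under the centre
- wrench: loose spanner lying on the table in front of the station: leave it
- screwdriver: loose screwdriver lying in front of the trays: leave it
- gauge_block: loose steel block 75 x 50 x 25 mm behind the trays: leave it
- mug: white mug, 90 mm high, behind the trays: leave it
- tape: cardboard tape ring, 100 mm across, 25 mm high, behind the valve: leave it
- spray: white spray bottle, about 170 mm high, behind the valve: leave it
- flange: loose round steel flange, 62 mm across, 30 mm high, in front of the valve: leave it
- hood_front (a point): middle of the front top edge of the grey hood, 115 mm above the table; the hood is 160 mm wide, open to the front, and carries a black readout box, 55 mm behind this edge, whose top is 160 mm above the table
Mind the look-alikes: they are no part of the job. Leave any pink look-alike of the tray_bracket alone. What is shaped like the valve but orange is not meant.

How it is judged:
On the way, in this order (a step that is already met when the one before it is completed fails the run):
1. lever held fully over to the left with the pusher out (value of joint pusher above 0.108 m and value of joint lever above 0.43 rad), for 1.5 s.
2. lever let go and back at centre, pusher home (value of joint pusher below 0.015 m and value of joint lever between -0.06 and 0.06 rad and contact force between the fingers and valve below 0.5 N), for 0.2 s.
3. bracket lies flat on the floor of its cavity while the fingers still hold it (contact force between the fingers and bracket above 1 N and x of bracket in the frame of tray_bracket_cavity between -0.008 and 0.008 m and y of bracket in the frame of tray_bracket_cavity between -0.008 and 0.008 m and z of bracket in the frame of tray_bracket_cavity below 0.005 m and angle between the z axis of bracket and the z axis of tray_bracket_cavity, either way round below 0.1 rad), for 0.1 s.
At the end, for the whole second after the job is handed in: The bracket lies at rest, let go, in the T-shaped cavity: its underside within 4 mm of the floor, within 8 mm of the middle along and across, flat to within 0.08 rad; the lever is centred (within 0.06 rad) and the pusher home (within 15 mm) (x of bracket in the frame of tray_bracket_cavity between -0.008 and 0.008 m and y of bracket in the frame of tray_bracket_cavity between -0.008 and 0.008 m and z of bracket in the frame of tray_bracket_cavity below 0.004 m and angle between the z axis of bracket and the z axis of tray_bracket_cavity, either way round below 0.08 rad and linear speed of bracket below 0.02 m/s and value of joint lever between -0.06 and 0.06 rad and value of joint pusher below 0.015 m); the robot touches nothing.
It fails at once if another loose thing is shifted by more than 40 mm (distance of any of wrench, screwdriver, gauge_block, mug, tape, spray, flange from where it was at the start of the episode above 0.04 m).
It also fails if it takes over 72 s, if anything falls off the work surface, if the arm or the gripper's body presses on something with over 40 N, if the wrist force passes 120 N, or if a joint passes its speed limit or range.

## Working session

There is one attempt and no reset: what is moved stays moved. The work goes in short steps, Python scripts to look and compute and a shell command to move; the robot and the scene stay as the last step left them, time stands still between calls to the robot, and variables do not carry over. Pictures are saved under pics/ and viewed, at most 13 in all, crops included, and the job is handed in when it is done.

```bash
mkdir -p pics
python3 - <<'E'
from rig import *
import cv2
for n in("side","top"):
    cv2.imwrite(f"pics/{n}0.png",cv2.resize(read_camera(n),(800,600),interpolation=cv2.INTER_CUBIC))
    p=camera_params(n);print(n,p["intrinsics"],p["D"],p["R"],p["t"])
s=read_state();print(s["time_s"],s["position"],s["tool_rot"])
E
```

```text
side [[416.30939416   0.         254.2795403 ]
 [  0.         416.30939416 188.90719469]
 [  0.           0.           1.        ]] [0.04781026 0.         0.         0.         0.        ] [[ 0.74721434 -0.66457221 -0.0038093 ]
 [-0.52384612 -0.5854418  -0.61874319]
 [ 0.40896941  0.46432927 -0.78558408]] [-0.39106913  0.36803706  1.33874717]
top [[437.96722561   0.         263.50714082]
 [  0.         437.96722561 190.54556969]
 [  0.           0.           1.        ]] [-0.14772576  0.          0.          0.          0.        ] [[-0.00507829 -0.99997155 -0.00557706]
 [-0.98760588  0.00589024 -0.15684365]
 [ 0.15687204  0.00471144 -0.9876077 ]] [0.03995253 0.54872544 1.4382404 ]
0.1 [0.25772596 0.67686863 0.24724696] [-0.56814114 -3.08957676  0.00320352]
```

View pics/side0.png

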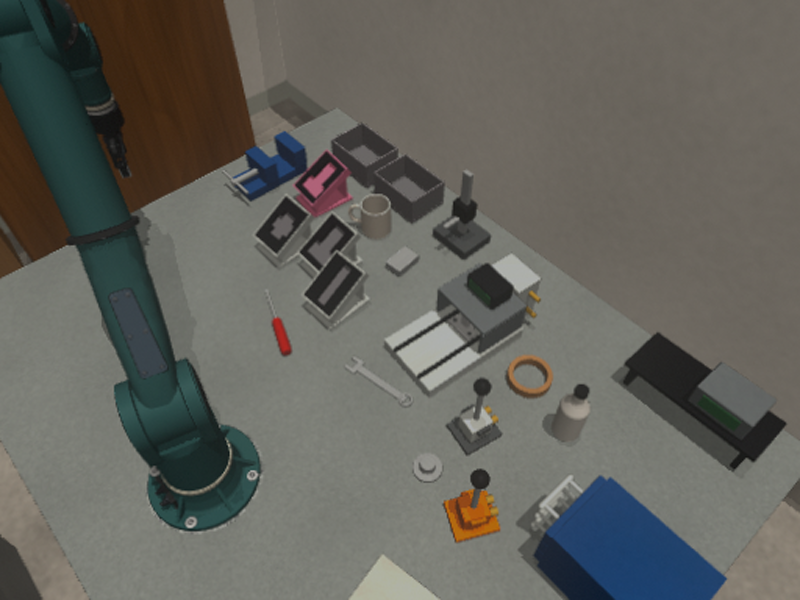

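View pics/top0.png

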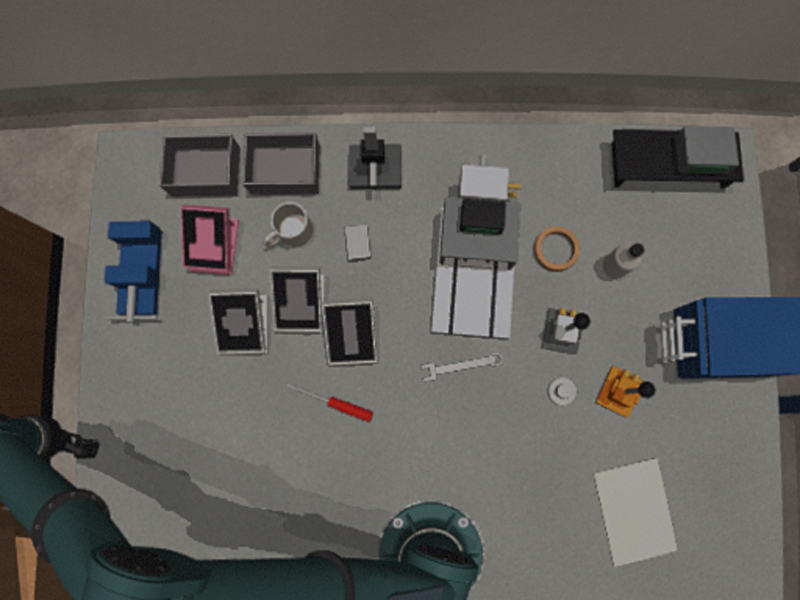

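The top picture shows these candidates:
- **Trays:** the grey T tray at (297,300), pink T look-alike at (208,240), round at (238,322) and slot at (350,333). I choose the grey T tray.
- **Valves:** the grey one has its knob at (581,320), the orange one at (646,389). I choose the grey one.
- **Station:** at (477,260).

In the side picture, the chosen tray is at (328,245) and the grey valve's knob at (482,387). I'll check both in close crops.

```bash
cat > h.py <<'E'
from rig import *
import cv2, numpy as np
from scipy.spatial.transform import Rotation as Ro
def panel(img,c0,r0,w,h,W,H):
    p=cv2.resize(img[r0:r0+h,c0:c0+w],(W,H),interpolation=cv2.INTER_CUBIC); s=W/w
    for c in range(c0-c0%-10,c0+w,10):
        x=int((c-c0+.5)*s); cv2.line(p,(x,0),(x,6),(0,255,255),1); cv2.putText(p,str(c),(x+2,12),0,.35,(0,255,255),1)
    for r in range(r0-r0%-10,r0+h,10):
        y=int((r-r0+.5)*s); cv2.line(p,(0,y),(6,y),(0,255,255),1); cv2.putText(p,str(r),(8,y+4),0,.35,(0,255,255),1)
    return p
def ray(n,uv):
    p=camera_params(n); R=np.array(p["R"]);t=np.array(p["t"])
    x=cv2.undistortPoints(np.array([[uv]],float),np.array(p["intrinsics"]),np.array(p["D"]))[0,0]
    d=R.T@np.r_[x,1]; return -R.T@t, d/np.linalg.norm(d)
def tri(a,b):
    (o,d),(q,e)=ray("top",a),ray("side",b)
    s=np.linalg.lstsq(np.c_[d,-e],q-o,rcond=None)[0]
    A,B=o+s[0]*d,q+s[1]*e; return (A+B)/2, np.linalg.norm(A-B)
def atz(n,uv,z):
    o,d=ray(n,uv); return o+d*(z-o[2])/d[2]
def proj(n,X):
    p=camera_params(n)
    return cv2.projectPoints(np.array(X,float).reshape(-1,1,3),cv2.Rodrigues(np.array(p["R"]))[0],np.array(p["t"]),np.array(p["intrinsics"]),np.array(p["D"]))[0][:,0]
def goal(P,Rm):
    "shift (cm) and turn (deg) in tool axes from measured pose to TCP pose P,R"
    s=read_state();R0=Ro.from_rotvec(s["tool_rot"])
    print("shift cm",np.round(R0.inv().apply(np.array(P)-s["position"])*100,2),"turn deg",np.round(np.degrees((R0.inv()*Ro.from_matrix(Rm)).as_rotvec()),1))
E
python3 - <<'E'
from h import *
t=read_camera("top");s=read_camera("side")
a=[panel(t,160,166,64,48,400,300),panel(t,336,184,64,48,400,300),panel(s,178,130,64,48,400,300),panel(s,280,236,64,48,400,300)]
cv2.imwrite("pics/c1.png",np.vstack([np.hstack(a[:2]),np.hstack(a[2:])]))
E
```

```text
(no output)
```

View pics/c1.png

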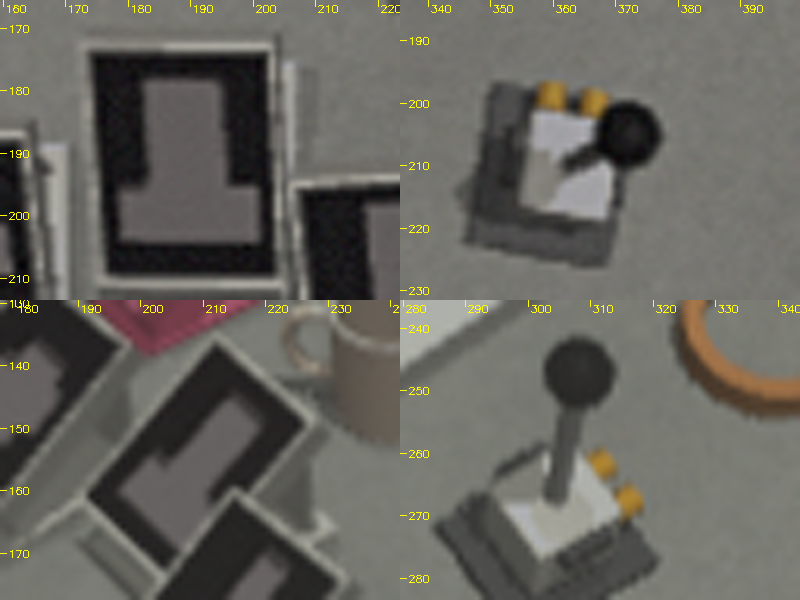

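The crops confirm the grey T tray, cross bar towards the robot. Insert corners in panel pixels are top view (91,54), (268,54), (105,277), (281,275) and side view (217,346), (302,425), (91,492), (165,570). The valve is the aluminium one, with its knob at (628,134) top and (579,373) side.

```bash
cat > tray.py <<'E'
from h import *
from scipy.optimize import least_squares
def T(p,tilt=np.pi/6): # x up the slope
    return Ro.from_euler("ZY",[p[3],-tilt]).as_matrix()
if __name__=="__main__":
    f=lambda x,y,c0,r0:[c0+x/6.25-.5,r0+y/6.25-.5]
    k,res=tri(f(228,134,336,184),f(179,73,280,236));print("knob",k,res)
    c=[atz("top",f(*q,336,184),.01) for q in((90,82),(65,242),(207,267))]
    d=c[0]-c[1];e=c[1]-c[2];print("foot",(c[0]+c[2])/2,np.hypot(*d[:2]),np.hypot(*e[:2]),np.degrees([np.arctan2(d[1],d[0]),np.arctan2(-e[0],e[1])]))
    loc=np.array([[65,48,12],[65,-48,12],[-65,48,12],[-65,-48,12]])/1e3
    tp=np.array([f(*q,160,166) for q in((91,54),(268,54),(105,277),(281,275))])
    sp=np.array([f(*q,178,130) for q in((217,46),(302,125),(91,192),(165,270))])
    X=[tri(a,b) for a,b in zip(tp,sp)]
    for x,r in X:print(np.round(x,4),round(r,4))
    m=lambda p:loc@T(p,p[4]).T+p[:3]
    r=least_squares(lambda p:np.r_[(proj("top",m(p))-tp).ravel(),(proj("side",m(p))-sp).ravel(),(p[2]-.072)*300,(p[4]-np.pi/6)*20],[.6,.3,.072,0,.52])
    print("tray",np.round(r.x,4),np.degrees(r.x[3:]),np.abs(r.fun).max())
    p=r.x;t=np.array([[49,22],[49,-22],[-11,22],[-11,39],[-49,39],[-49,-39],[-11,-39]])/1e3
    for z in(0,.012):
        print(z,np.round((proj("top",np.c_[t,np.full(7,z)]@T(p).T+p[:3])+.5-[160,166])*6.25).tolist())
E
python3 tray.py
```

```text
knob [ 0.47902494 -0.29517008  0.18626607] 0.0014686650794487697
foot [ 0.47939617 -0.29342007  0.01      ] 0.09041657146525608 0.08005491478856243 [-10.76236067 -10.52538103]
[0.5938 0.3284 0.1133] 0.0
[0.5904 0.2357 0.117 ] 0.0044
[0.4849 0.329  0.0556] 0.0038
[0.4795 0.2346 0.068 ] 0.0069
tray [ 0.5444  0.2833  0.0735 -0.0321  0.5371] [-1.83925372 30.77243878] 2.179684576660719
0 [[143.0, 71.0], [225.0, 73.0], [148.0, 177.0], [116.0, 176.0], [120.0, 242.0], [263.0, 246.0], [261.0, 180.0]]
0.012 [[138.0, 79.0], [221.0, 81.0], [143.0, 185.0], [112.0, 184.0], [115.0, 250.0], [259.0, 254.0], [257.0, 188.0]]
```

```bash
sed -i 's/(proj("side",m(p))-sp).ravel()/(proj("side",m(p))-sp)[:3].ravel()/; s/print("tray"/print(np.round(r.fun,2));print("tray"/' tray.py; python3 tray.py | tail -6
python3 - <<'E'
from h import *
yaw=np.radians(-10.6)
s=read_state();print(s["joint_positions"])
R=Ro.from_rotvec(s["tool_rot"]).as_matrix();print(R.round(3))
E
```

```text
[0.4795 0.2346 0.068 ] 0.0069
[-0.52 -0.45  0.36  0.01 -0.17 -0.12 -0.11  0.78 -0.08 -0.84  1.33  0.01
 -0.76  1.06 -0.05  0.74]
tray [ 0.5449  0.2827  0.0718 -0.0239  0.5605] [-1.37160623 32.11508871] 1.328445454569021
0 [[144.0, 71.0], [226.0, 72.0], [149.0, 177.0], [118.0, 176.0], [122.0, 242.0], [265.0, 245.0], [262.0, 179.0]]
0.012 [[139.0, 79.0], [223.0, 80.0], [145.0, 185.0], [114.0, 185.0], [118.0, 250.0], [262.0, 253.0], [259.0, 187.0]]
[-1.30047735  0.59184322  0.04833725  1.60931889 -0.03330308  0.94265809
 -0.03367785]
[[-0.935  0.356 -0.   ]
 [ 0.356  0.935 -0.001]
 [-0.    -0.001 -1.   ]]
```

```bash
python3 -m creep '[[[-17,-10.3,0],[0,0,0],0.55],[[-17,-10.3,0],[0,0,0],0.55],[[-17,-10.3,0],[0,0,0],0.55],[[-17,-10.3,0],[0,0,0],0.55],[[-17,-10.3,0],[0,0,0],0.55]]'
python3 -m creep '[[[-17,-10.3,0],[0,0,0],0.55],[[-17,-10.3,0],[0,0,0],0.55],[[-17,-10.3,0],[0,0,0],0.55],[[-17,-10.3,0],[0,0,0],0.55],[[-17,-10.3,0],[0,0,0],0.55]]'
python3 -m creep '[[[-6.7,-4.2,-1],[0,0,-5],0.55],[[-6.7,-4.2,-1],[0,0,-10.2],0.55],[[-6.7,-4.2,-1],[0,0,-10.2],0.55]]'
python3 - <<'E'
from h import *
y=np.radians(-10.6);vx=np.array([np.cos(y),np.sin(y),0]);vy=np.array([-np.sin(y),np.cos(y),0])
goal([.479,-.295,.255],np.c_[-vx,vy,[0,0,-1]])
E
```

```text
time_s: 0.62
position: [0.3828, 0.517, 0.2482]
tool_rot: [0.572, 3.088, -0.003]
contact_force: [1.0, 0.1, -0.4]
gripper_width: 0.0474
grip_force: 0.0
time_s: 1.03
position: [0.5047, 0.3601, 0.2483]
tool_rot: [0.573, 3.088, -0.002]
contact_force: [0.5, 0.2, 0.1]
gripper_width: 0.0465
grip_force: 0.0
time_s: 1.28
position: [0.5573, 0.2902, 0.2594]
tool_rot: [0.309, 3.12, -0.007]
contact_force: [1.1, -2.1, -0.0]
gripper_width: 0.0468
grip_force: 0.0
shift cm [ -3.81 -58.91   0.7 ] turn deg [-0.2  0.4 -0.7]
```

```bash
python3 -m creep '[[[-1.3,-19.7,0],[0,0,0],0.55],[[-1.3,-19.7,0],[0,0,0],0.55],[[-1.3,-19.7,0],[0,0,0],0.55],[[-1.3,-19.7,0],[0,0,0],0.55],[[-1.3,-19.7,0],[0,0,0],0.55]]' >/dev/null
python3 -m creep '[[[-1.3,-19.7,0],[0,0,0],0.55],[[-1.3,-19.7,0],[0,0,0],0.55],[[-1.3,-19.7,0],[0,0,0],0.55],[[-1.3,-19.7,0],[0,0,0],0.55],[[-1.3,-19.7,0],[0,0,0],0.55]]' >/dev/null
python3 -m creep '[[[-1.3,-19.7,0],[0,0,0],0.55],[[-1.3,-19.7,0],[0,0,0],0.55],[[-1.3,-19.7,0],[0,0,0],0.55],[[-1.3,-19.7,0],[0,0,0],0.55],[[-1.3,-19.7,0],[0,0,0],0.55]]'
python3 -m creep '[[[0,0,0],[0,0,0],0.55],[[0,0,0],[0,0,0],0.55]]'
python3 - <<'E'
from h import *
y=np.radians(-10.6);vx=np.array([np.cos(y),np.sin(y),0]);vy=np.array([-np.sin(y),np.cos(y),0])
goal([.479,-.295,.18],np.c_[-vx,vy,[0,0,-1]])
E
```

```text
time_s: 2.53
position: [0.4781, -0.291, 0.2585]
tool_rot: [0.297, 3.127, -0.003]
contact_force: [-0.1, 0.2, 0.8]
gripper_width: 0.0467
grip_force: 0.0
time_s: 2.7
position: [0.4784, -0.2895, 0.2583]
tool_rot: [-0.3, -3.127, 0.001]
contact_force: [-0.5, 0.7, -0.3]
gripper_width: 0.0469
grip_force: 0.0
shift cm [-0.16 -0.53  7.83] turn deg [-0.   0.  -0.4]
```

```bash
python3 -m creep '[[[-0.2,-0.5,0],[0,0,0],0.7],[[-0.2,-0.5,0],[0,0,0],0.7],[[-0.2,-0.5,3],[0,0,0],0.7],[[-0.2,-0.5,5],[0,0,0],0.7],[[-0.2,-0.5,7],[0,0,0],0.7]]'
python3 -m creep '[[[0,0,0.8],[0,0,0],0.7],[[0,0,0.8],[0,0,0],0.55],[[0,0,0.8],[0,0,0],0.55]]'
python3 - <<'E'
from h import *
t=read_camera("top");s=read_camera("side")
cv2.imwrite("pics/c2.png",np.hstack([panel(t,320,170,80,60,400,300),panel(s,265,216,80,60,400,300)]))
y=np.radians(-10.6);vx=np.array([np.cos(y),np.sin(y),0]);vy=np.array([-np.sin(y),np.cos(y),0])
goal([.479,-.295,.18],np.c_[-vx,vy,[0,0,-1]])
E
```

```text
time_s: 3.12
position: [0.4811, -0.2904, 0.1876]
tool_rot: [0.286, 3.128, 0.001]
contact_force: [0.7, -0.3, 0.5]
gripper_width: 0.0601
grip_force: 0.0
time_s: 3.37
position: [0.4808, -0.2915, 0.1805]
tool_rot: [-0.289, -3.128, -0.001]
contact_force: [0.4, 0.4, -0.5]
gripper_width: 0.0468
grip_force: 0.0
shift cm [ 0.19 -0.3   0.15] turn deg [-0.   0.1 -0. ]
```

View pics/c2.png

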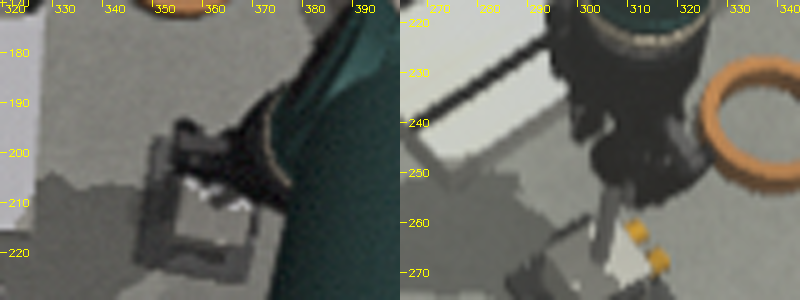

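The side view shows the shaft emerging between the fingers, with the knob enclosed. I push slowly.

```bash
python3 -m creep '[[[0.1,0.5,0],[0,0,0],0.55],[[0.2,1,0],[0,0,0],0.55],[[0.2,1.5,0.1],[0,0,0],0.55],[[0.2,2,0.2],[0,0,0],0.55],[[0.2,2.5,0.3],[0,0,0],0.55]]'
python3 -m creep '[[[0,0.5,0.1],[0,0,0],0.55],[[0,1,0.2],[0,0,0],0.55],[[0,1.5,0.4],[0,0,0],0.55],[[0,2,0.6],[0,0,0],0.55],[[0,2.4,0.7],[0,0,0],0.55]]'
python3 -m creep '[[[0,0.3,0.1],[0,0,0],0.55],[[0,0.6,0.2],[0,0,0],0.55],[[0,0.9,0.4],[0,0,0],0.55],[[0,1.2,0.5],[0,0,0],0.55],[[0,1.2,0.5],[0,0,0],0.55]]'
python3 - <<'E'
from h import *
s=read_state();y=np.radians(-10.6);vy=np.array([-np.sin(y),np.cos(y),0])
print("disp along vy", (s["position"]-np.array([.479,-.295,0]))@vy)
t=read_camera("top");s=read_camera("side")
cv2.imwrite("pics/c3.png",np.hstack([panel(t,250,130,120,90,400,300),panel(s,235,170,120,90,400,300)]))
E
```

```text
time_s: 3.88
position: [0.4844, -0.2713, 0.1797]
tool_rot: [0.294, 3.122, -0.01]
contact_force: [-1.2, -7.5, 5.1]
gripper_width: 0.0468
grip_force: 3.8
time_s: 4.3
position: [0.4887, -0.248, 0.1726]
tool_rot: [0.295, 3.122, -0.01]
contact_force: [-1.1, -8.4, 5.7]
gripper_width: 0.0472
grip_force: 4.2
time_s: 4.72
position: [0.491, -0.2352, 0.1673]
tool_rot: [0.293, 3.122, -0.008]
contact_force: [-0.7, -7.1, 3.3]
gripper_width: 0.0472
grip_force: 3.3
disp along vy 0.06098484561583972
```

View pics/c3.png

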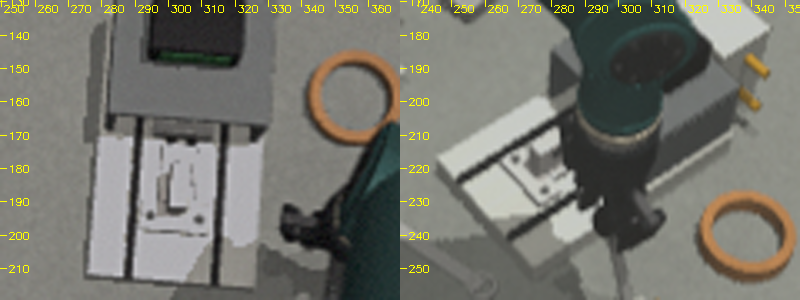

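The bracket is out in front of the hood (left panel, around (175,200)), but the lever is only at about 0.43 rad. I push on to the stop and hold.

```bash
python3 -m creep '[[[0,0.3,0.1],[0,0,0],0.55],[[0,0.6,0.2],[0,0,0],0.55],[[0,0.8,0.3],[0,0,0],0.55],[[0,0.8,0.3],[0,0,0],0.55],[[0,0.8,0.3],[0,0,0],0.55]]'
python3 -m creep '[[[0,0.2,0],[0,0,0],0.55],[[0,0.2,0],[0,0,0],0.55],[[0,0.2,0],[0,0,0],0.55]]'
python3 - <<'E'
from h import *
s=read_state();y=np.radians(-10.6);vy=np.array([-np.sin(y),np.cos(y),0])
print("disp along vy", (s["position"]-np.array([.479,-.295,0]))@vy)
E
```

```text
time_s: 5.23
position: [0.4924, -0.2281, 0.1644]
tool_rot: [0.294, 3.122, -0.009]
contact_force: [-1.1, -7.0, 4.5]
gripper_width: 0.0468
grip_force: 3.7
time_s: 5.48
position: [0.4925, -0.228, 0.1644]
tool_rot: [0.296, 3.121, -0.012]
contact_force: [-1.1, -11.3, 2.5]
gripper_width: 0.047
grip_force: 5.3
disp along vy 0.0683702989593113
```

Commanding 2 mm more raised the force without any movement, so the lever is at its stop. I hold for over 2 s.

```bash
python3 -m creep '[[[0,0,0],[0,0,0],0.55],[[0,0,0],[0,0,0],0.55],[[0,0,0],[0,0,0],0.55],[[0,0,0],[0,0,0],0.55],[[0,0,0],[0,0,0],0.55]]'
python3 -m creep '[[[0,0,0],[0,0,0],0.55],[[0,0,0],[0,0,0],0.55],[[0,0,0],[0,0,0],0.55],[[0,0,0],[0,0,0],0.55],[[0,0,0],[0,0,0],0.55]]' >/dev/null
python3 -m creep '[[[0,0,0],[0,0,0],0.55],[[0,0,0],[0,0,0],0.55],[[0,0,0],[0,0,0],0.55],[[0,0,0],[0,0,0],0.55],[[0,0,0],[0,0,0],0.55]]' >/dev/null
python3 -m creep '[[[0,0,0],[0,0,0],0.55],[[0,0,0],[0,0,0],0.55],[[0,0,0],[0,0,0],0.55],[[0,0,0],[0,0,0],0.55],[[0,0,0],[0,0,0],0.55]]' >/dev/null
python3 -m creep '[[[0,0,0],[0,0,0],0.55],[[0,0,0],[0,0,0],0.55],[[0,0,0],[0,0,0],0.55],[[0,0,0],[0,0,0],0.55],[[0,0,0],[0,0,0],0.55]]'
```

```text
time_s: 5.9
position: [0.4925, -0.228, 0.1644]
tool_rot: [0.296, 3.121, -0.012]
contact_force: [-0.3, -10.8, 3.4]
gripper_width: 0.0468
grip_force: 5.3
time_s: 7.57
position: [0.4925, -0.228, 0.1644]
tool_rot: [0.296, 3.121, -0.012]
contact_force: [-1.9, -10.4, 3.1]
gripper_width: 0.0471
grip_force: 5.3
```

```bash
python3 -m creep '[[[0,-0.8,-0.2],[0,0,0],0.7],[[0,-1.6,-0.4],[0,0,0],0.7],[[0,-2.4,-0.7],[0,0,0],0.7],[[0,-3.2,-1.0],[0,0,0],0.7],[[0,-4,-1.2],[0,0,0],0.7]]' >/dev/null
python3 -m creep '[[[0,-0.8,-0.1],[0,0,0],0.7],[[0,-1.6,-0.2],[0,0,0],0.7],[[0,-2.4,-0.3],[0,0,0],0.7],[[0,-3.1,-0.3],[0,0,0],0.7],[[0,-3.1,-0.3],[0,0,0],0.7]]'
python3 -m creep '[[[0,0,0],[0,0,0],0.7],[[0,0,0],[0,0,0],0.7],[[0,0,0],[0,0,0],0.7],[[0,0,0],[0,0,0],0.7],[[0,0,0],[0,0,0],0.7]]' >/dev/null
python3 -m creep '[[[0,0,0],[0,0,0],0.7],[[0,0,0],[0,0,0],0.7],[[0,0,0],[0,0,0],0.7],[[0,0,0],[0,0,0],0.7],[[0,0,0],[0,0,0],0.7]]' >/dev/null
python3 -m creep '[[[0,0,0],[0,0,0],0.7],[[0,0,0],[0,0,0],0.7],[[0,0,0],[0,0,0],0.7],[[0,0,0],[0,0,0],0.7],[[0,0,0],[0,0,0],0.7]]' 
python3 -m creep '[[[0,0,-2],[0,0,0],0.7],[[0,0,-4],[0,0,0],0.7],[[0,0,-6],[0,0,0],0.7],[[0,0,-8],[0,0,0],0.7],[[0,0,-10],[0,0,0],0.7]]'
python3 - <<'E'
from h import *
t=read_camera("top");s=read_camera("side")
a=[panel(t,270,150,72,54,400,300),panel(t,330,170,72,54,400,300),panel(s,245,185,72,54,400,300),panel(s,270,225,72,54,400,300)]
cv2.imwrite("pics/c4.png",np.vstack([np.hstack(a[:2]),np.hstack(a[2:])]))
E
```

```text
time_s: 8.4
position: [0.4782, -0.2936, 0.1774]
tool_rot: [0.294, 3.127, -0.002]
contact_force: [-0.5, 0.1, 0.7]
gripper_width: 0.0599
grip_force: 0.0
time_s: 9.65
position: [0.4784, -0.292, 0.1773]
tool_rot: [0.291, 3.128, -0.0]
contact_force: [0.2, 0.3, 0.2]
gripper_width: 0.0598
grip_force: 0.0
time_s: 10.07
position: [0.4781, -0.2919, 0.2782]
tool_rot: [-0.291, -3.128, -0.0]
contact_force: [0.2, -0.5, -0.3]
gripper_width: 0.0599
grip_force: 0.0
```

View pics/c4.png

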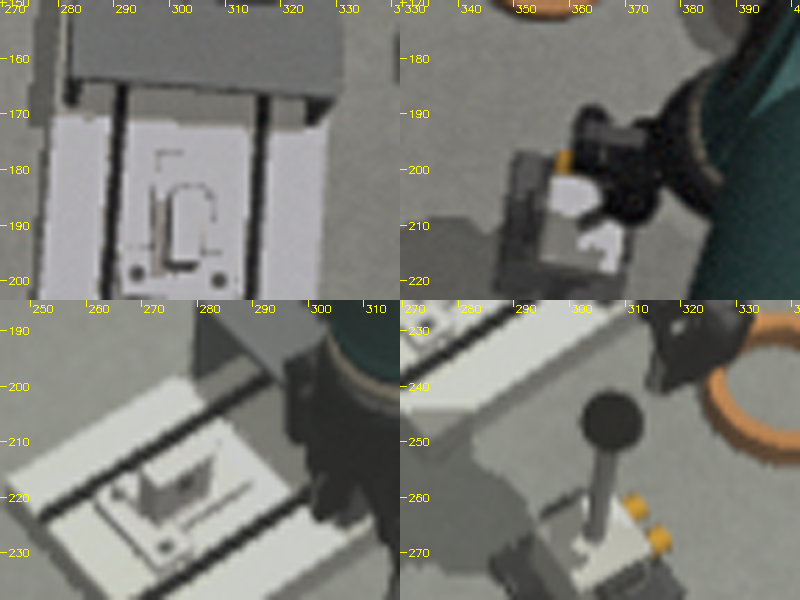

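The lever is upright again and the pusher is back. The bracket stands at about top native (299,190). I take a closer, contrast-stretched look at it.

Run:
```python
from h import *
g=lambda i:np.clip((i.astype(float)-70)*1.6,0,255).astype(np.uint8)
t=g(read_camera("top"));s=g(read_camera("side"))
cv2.imwrite("pics/c5.png",np.hstack([panel(t,282,172,40,40,400,400),panel(s,256,200,40,40,400,400)]))
```

```text
(no output)
```

View pics/c5.png

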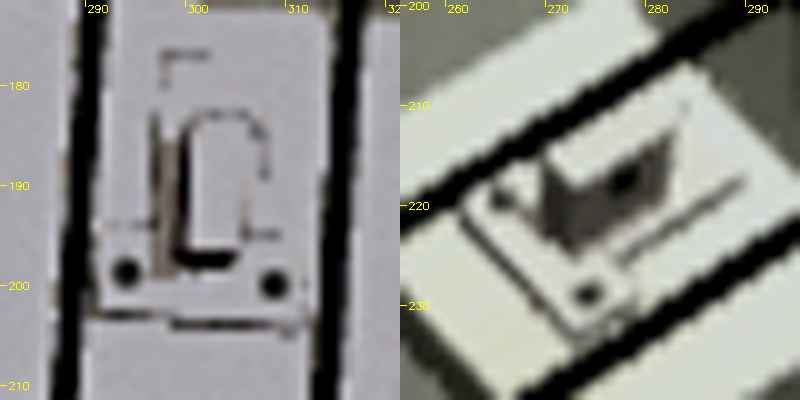

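```bash
cat > br.py <<'E'
from h import *
from scipy.optimize import least_squares
f=lambda x,y,c0,r0:[c0+x/10-.5,r0+y/10-.5]
L=np.array([[-27.5,10,55],[-27.5,-10,55],[-45,35,10],[-45,-35,10],[17.5,0,55]])/1e3
tp=np.array([f(*q,282,172) for q in((187,248),(240,251),(93,312),(303,322),(228,113))])
S=np.array([[-27.5,10,55],[-27.5,-10,55],[17.5,-10,55],[-27.5,-10,10],[-45,-35,0],[-45,35,0]])/1e3
sp=np.array([f(*q,256,200) for q in((145,155),(177,192),(272,130),(174,255),(174,340),(60,218))])
m=lambda p,A:A@Ro.from_euler("z",p[3]).as_matrix().T+p[:3]
r=least_squares(lambda p:np.r_[(proj("top",m(p,L))-tp).ravel(),(proj("side",m(p,S))-sp).ravel()],[.5,-.06,.03,0],loss="soft_l1")
print(np.round(r.x,4),np.degrees(r.x[3]),np.round(((proj("top",m(r.x,L))-tp)).ravel(),1),np.round(((proj("side",m(r.x,S))-sp)).ravel(),1))
# rails: yaw of station
a=[atz("top",f(*q,282,172),.038) for q in((82,50),(68,350),(347,50),(325,350))]
for i in(0,2):d=a[i]-a[i+1];print(a[i],a[i+1],np.degrees(np.arctan2(d[1],d[0])))
b=r.x;np.save("b.npy",b)
y=b[3];vx=np.array([np.cos(y),np.sin(y),0]);vy=np.array([-np.sin(y),np.cos(y),0])
goal(b[:3]+vx*-.005+[0,0,.1],np.c_[-vx,vy,[0,0,-1]])
print(b[:3]+vx*-.005)
E
python3 br.py
```

```text
[ 0.5493 -0.0947  0.0308 -0.094 ] -5.385103914397243 [-0.4 -0.1  0.4  0.1  0.2 -0.1 -0.2  0.7 -0.5  0.2] [-0.2 -0.4  0.1 -0.3  0.8 -0.4  0.   0.6  0.4  1.  -0.2 -0.2]
[ 0.59781719 -0.05272173  0.038     ] [ 0.49474235 -0.04650315  0.038     ] -3.4525084760825098
[ 0.59733867 -0.14342689  0.038     ] [ 0.49416011 -0.13349444  0.038     ] -5.498613409707217
shift cm [-2.82 20.65 14.68] turn deg [-0.   0.  -5.3]
[ 0.54429808 -0.09424877  0.03077155]
```

```bash
python3 -m creep '[[[-2.8,20.6,0],[0,0,0],0.7],[[-2.8,20.6,0],[0,0,-5],0.7],[[-2.8,20.6,0],[0,0,-5],0.7],[[-2.8,20.6,2],[0,0,-5],0.7],[[-2.8,20.6,4],[0,0,-5],0.7]]'
python3 -m creep '[[[0,0,4],[0,0,0],0.7],[[0,0,7],[0,0,0],0.7],[[0,0,9],[0,0,0],0.7],[[0,0,10],[0,0,0],0.7],[[0,0,10],[0,0,0],0.7]]'
python3 - <<'E'
from h import *
y=np.radians(-4.9);vx=np.array([np.cos(y),np.sin(y),0]);vy=np.array([-np.sin(y),np.cos(y),0])
goal([.5443,-.0945,.067],np.c_[-vx,vy,[0,0,-1]])
E
```

```text
time_s: 10.68
position: [0.5436, -0.0998, 0.2444]
tool_rot: [0.152, 3.133, 0.001]
contact_force: [0.8, 0.9, 0.5]
gripper_width: 0.0598
grip_force: 0.0
time_s: 11.1
position: [0.5387, -0.1024, 0.1402]
tool_rot: [-0.154, -3.131, -0.001]
contact_force: [-0.1, 1.0, 0.2]
gripper_width: 0.0595
grip_force: 0.0
shift cm [-0.53  0.84  7.31] turn deg [ 0.  -0.4 -0.7]
```

```bash
python3 -m creep '[[[-0.5,0.8,0],[0,0,0],0.7],[[-0.5,0.8,0],[0,0,0],0.7],[[-0.5,0.8,2],[0,0,0],0.7],[[-0.5,0.8,4],[0,0,0],0.7],[[-0.5,0.8,5.5],[0,0,0],0.7]]'
python3 -m creep '[[[0,0,0.8],[0,0,0],0.7],[[0,0,1.6],[0,0,0],0.7],[[0,0,1.8],[0,0,0],0.7],[[0,0,1.8],[0,0,0],0.7]]'
python3 - <<'E'
from h import *
y=np.radians(-4.9);vx=np.array([np.cos(y),np.sin(y),0]);vy=np.array([-np.sin(y),np.cos(y),0])
goal([.5443,-.0945,.067],np.c_[-vx,vy,[0,0,-1]])
t=read_camera("top");s=read_camera("side")
cv2.imwrite("pics/c6.png",np.hstack([panel(t,270,150,72,54,400,300),panel(s,245,185,72,54,400,300)]))
E
```

```text
time_s: 11.52
position: [0.5487, -0.095, 0.0892]
tool_rot: [0.154, 3.134, 0.0]
contact_force: [0.8, 0.4, -0.4]
gripper_width: 0.06
grip_force: 0.0
time_s: 11.85
position: [0.5475, -0.0952, 0.0707]
tool_rot: [0.154, 3.137, -0.0]
contact_force: [-0.3, -0.3, 0.1]
gripper_width: 0.0594
grip_force: 0.0
shift cm [0.32 0.04 0.37] turn deg [ 0.   0.  -0.7]
```

View pics/c6.png

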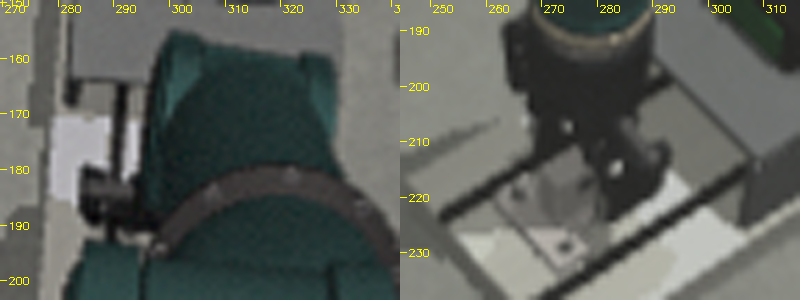

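The gripper straddles the lug (side panel around (585,170)), so I close it.

```bash
python3 -m creep '[[[0.3,0,0.3],[0,0,0],0.7],[[0.3,0,0.3],[0,0,0],0.5],[[0.3,0,0.3],[0,0,0],0.3],[[0.3,0,0.3],[0,0,0],0.0],[[0.3,0,0.3],[0,0,0],0.0]]' 60
python3 -m creep '[[[0,0,0],[0,0,0],0],[[0,0,0],[0,0,0],0],[[0,0,0],[0,0,0],0],[[0,0,0],[0,0,0],0],[[0,0,0],[0,0,0],0]]'
python3 -m creep '[[[0,0,-2],[0,0,0],0],[[0,0,-5],[0,0,0],0],[[0,0,-8],[0,0,0],0],[[0,0,-12],[0,0,0],0],[[0,0,-15],[0,0,0],0]]'
python3 -m creep '[[[0,0,0],[0,0,0],0],[[0,0,0],[0,0,0],0],[[0,0,0],[0,0,0],0]]'
python3 - <<'E'
from h import *
P=np.array([.545,.283,.072]);y=np.radians(-1)
T=Ro.from_euler("ZY",[y,-np.pi/6]).as_matrix()
X,Y,Z=T.T
print("above tray"); goal(P+np.array([-.02,0,.158]),np.c_[-X,Y,-Z])
E
```

```text
time_s: 12.37
position: [0.5442, -0.095, 0.0676]
tool_rot: [0.154, 3.137, -0.0]
contact_force: [-0.6, -0.8, 3.1]
gripper_width: 0.0194
grip_force: 59.0
time_s: 12.78
position: [0.5442, -0.095, 0.0676]
tool_rot: [0.154, 3.137, -0.0]
contact_force: [-1.1, 0.5, 5.7]
gripper_width: 0.0195
grip_force: 59.4
time_s: 13.2
position: [0.5438, -0.095, 0.219]
tool_rot: [0.155, 3.138, -0.0]
contact_force: [1.4, -0.1, -2.6]
gripper_width: 0.0196
grip_force: 59.0
time_s: 13.45
position: [0.5429, -0.0947, 0.2163]
tool_rot: [-0.154, -3.135, -0.0]
contact_force: [0.3, -0.8, -3.1]
gripper_width: 0.019
grip_force: 59.1
above tray
shift cm [ 5.49 37.41 -1.36] turn deg [ -1.2 -30.1  -4.5]
```

```bash
python3 -m creep '[[[2.7,19,-1.3],[0,0,0],0],[[2.7,19,-1.3],[0,0,0],0],[[2.7,19,-1.3],[0,0,0],0],[[2.7,19,-1.3],[0,0,0],0],[[2.7,19,-1.3],[0,0,0],0]]'
python3 -m creep '[[[1,4,0],[-0.2,-5,-0.7],0],[[2,8,0],[-0.5,-11,-1.5],0],[[2.5,12,0],[-0.7,-17,-2.3],0],[[2.7,15.5,0],[-1,-23.5,-3.5],0],[[2.8,18.4,0],[-1.2,-30.1,-4.5],0]]'
python3 -m creep '[[[0,0,0],[0,0,0],0],[[0,0,0],[0,0,0],0],[[0,0,0],[0,0,0],0]]'
cat > g.py <<'E'
from h import *
import sys
P=np.array([.545,.283,.072]);y=np.radians(-1)
T=Ro.from_euler("ZY",[y,-np.pi/6]).as_matrix()
X,Y,Z=T.T; h=float(sys.argv[1]) # bracket height above floor along normal
goal(P+T@np.array([-.005,0,.037+h]),np.c_[-X,Y,-Z])
E
python3 g.py .05
```

```text
time_s: 13.87
position: [0.5338, 0.102, 0.2281]
tool_rot: [-0.147, -3.134, -0.002]
contact_force: [-0.2, -0.7, -1.6]
gripper_width: 0.0194
grip_force: 59.2
time_s: 14.28
position: [0.5244, 0.2602, 0.2259]
tool_rot: [0.047, 2.714, -0.019]
contact_force: [1.7, -1.0, -3.1]
gripper_width: 0.0191
grip_force: 59.2
time_s: 14.53
position: [0.5254, 0.2577, 0.2261]
tool_rot: [0.051, 2.717, -0.024]
contact_force: [0.3, -0.8, -1.5]
gripper_width: 0.0196
grip_force: 59.3
shift cm [6.   2.58 6.18] turn deg [-1.  -5.7 -0.9]
```

```bash
python3 -m creep '[[[2,1,1],[-1,-5.7,-0.9],0],[[4,2.5,2],[-1,-5.7,-0.9],0],[[6,2.6,4],[-1,-5.7,-0.9],0],[[6,2.6,6],[-1,-5.7,-0.9],0],[[6,2.6,6.2],[-1,-5.7,-0.9],0]]'
python3 -m creep '[[[0,0,0],[0,0,0],0],[[0,0,0],[0,0,0],0],[[0,0,0],[0,0,0],0]]'
python3 g.py .03
python3 - <<'E'
from h import *
g=lambda i:np.clip(i.astype(float)*1.5,0,255).astype(np.uint8)
t=g(read_camera("top"));s=g(read_camera("side"))
cv2.imwrite("pics/c7.png",np.hstack([panel(t,165,165,50,50,400,400),panel(s,185,125,50,50,400,400)]))
E
```

```text
time_s: 14.95
position: [0.5139, 0.2642, 0.1895]
tool_rot: [0.047, 2.618, -0.045]
contact_force: [-0.1, -0.3, -2.1]
gripper_width: 0.0192
grip_force: 59.3
time_s: 15.2
position: [0.514, 0.2654, 0.1904]
tool_rot: [0.045, 2.617, -0.044]
contact_force: [0.9, -0.6, -2.0]
gripper_width: 0.0197
grip_force: 59.2
shift cm [3.78 1.94 5.03] turn deg [-1.8  0.  -0.5]
```

View pics/c7.png

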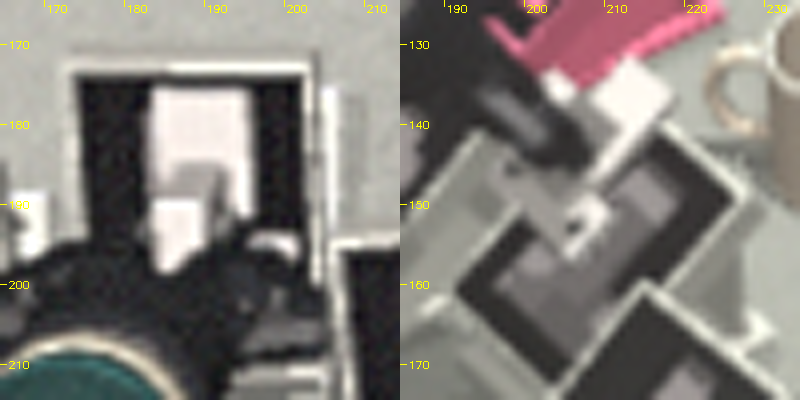

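The tool stopped short of the commanded pose, so I check for joint limits.

```bash
python3 -c "
from h import *
s=read_state();print(np.round(s['joint_positions'],3),s['time_s'])"
python3 -m creep '[[[1,1,1.5],[-1.8,0,-0.5],0],[[2,2,3],[-1.8,0,-0.5],0],[[2,2,3],[-1.8,0,-0.5],0]]'
python3 -c "
from h import *
s=read_state();print(np.round(s['joint_positions'],3),np.round(s['joint_velocities'],2))"; python3 g.py .03
```

```text
[-1.128  0.477  0.51   2.285  1.219  0.146 -0.362] 15.3
time_s: 15.55
position: [0.5128, 0.2835, 0.1596]
tool_rot: [0.021, 2.614, -0.011]
contact_force: [0.1, 0.8, -1.8]
gripper_width: 0.0195
grip_force: 59.3
[-1.058  0.526  0.397  2.292  1.757  0.166 -0.921] [ 0.52  0.23 -0.83  0.01  2.06  0.28 -2.18]
shift cm [2.1  0.01 2.49] turn deg [-0.2  0.2  0.1]
```

```bash
python3 -m creep '[[[1,0,0],[0,0,0],0],[[2,0,0],[0,0,0],0],[[2,0,0],[0,0,0],0],[[2,0,0],[0,0,0],0],[[2,0,0],[0,0,0],0]]'
python3 -c "
from h import *
s=read_state();print(np.round(s['joint_positions'],3),np.round(s['joint_velocities'],2))"; python3 g.py .03
```

```text
time_s: 15.97
position: [0.4956, 0.2836, 0.1496]
tool_rot: [0.021, 2.615, -0.012]
contact_force: [1.0, 0.0, -2.1]
gripper_width: 0.0194
grip_force: 59.2
[-1.014  0.523  0.301  2.322  1.831  0.23  -1.021] [-0.   -0.    0.01 -0.    0.01  0.   -0.01]
shift cm [0.11 0.04 2.49] turn deg [-0.2  0.2  0.1]
```

```bash
python3 -m creep '[[[0.1,0,1],[0,0,0],0],[[0.1,0,2],[0,0,0],0],[[0.1,0,3],[0,0,0],0],[[0.1,0,3.3],[0,0,0],0],[[0.1,0,3.3],[0,0,0],0]]'
python3 g.py 0
python3 - <<'E'
from h import *
g=lambda i:np.clip((i.astype(float)-15)*1.7,0,255).astype(np.uint8)
t=g(read_camera("top"));s=g(read_camera("side"))
cv2.imwrite("pics/c8.png",np.hstack([panel(t,168,168,40,40,400,400),panel(s,185,133,40,40,400,400)]))
E
```

```text
time_s: 16.38
position: [0.5113, 0.2829, 0.1197]
tool_rot: [0.021, 2.616, -0.014]
contact_force: [0.4, -0.6, -1.8]
gripper_width: 0.0192
grip_force: 59.3
shift cm [-0.03  0.08  2.12] turn deg [-0.3  0.1  0.2]
```

View pics/c8.png

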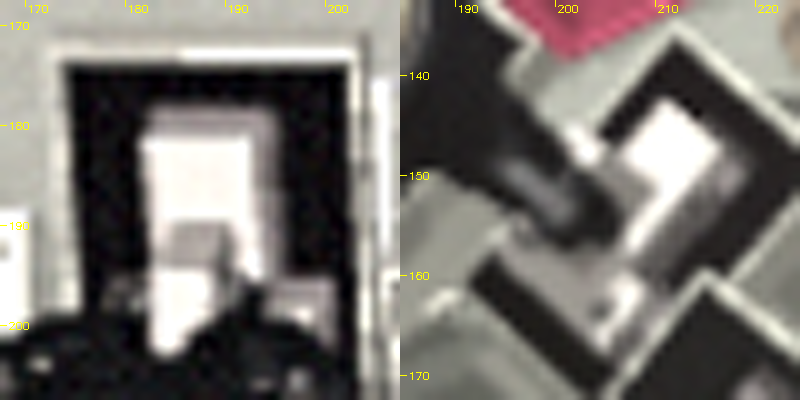

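The bracket hovers over the cavity. The stem end corners are at top panel (147,138) and (250,138), and the lip corners at about (145,107) and (278,110). I compare these with the predictions.

Run:
```python
from h import *
s=read_state();R=Ro.from_rotvec(s["tool_rot"]).as_matrix()
B=np.c_[-R[:,0],R[:,1],-R[:,2]]; o=s["position"]-B@[-.005,0,.037]
P=np.array([.545,.283,.072]);T=Ro.from_euler("ZY",[np.radians(-1),-np.pi/6]).as_matrix()
print("rel",T.T@(o-P))
v=lambda A,M,q:np.array(A)/1e3@M.T+q
a=v([[45,18,10],[45,-18,10]],B,o);l=v([[49,22,12],[49,-22,12],[-11,-22,12],[-11,-39,12]],T,P)
for n,c in(("top",[168,168]),("side",[185,133])):
    f=lambda X:np.round((proj(n,X)+.5-c)*10+([0,0] if n=="top" else [400,0])).tolist()
    print(n,"br",f(a),"lip",f(l))
```

```text
rel [-0.00062393 -0.00062707  0.02191547]
top br [[144.0, 140.0], [254.0, 141.0]] lip [[141.0, 106.0], [274.0, 107.0], [283.0, 278.0], [334.0, 278.0]]
side br [[667.0, 98.0], [724.0, 149.0]] lip [[692.0, 102.0], [761.0, 164.0], [660.0, 281.0], [687.0, 306.0]]
```

Predictions and picture agree within about 1 mm. I lower it slowly, watching the force.

```bash
python3 -m creep '[[[0,0,0.4],[0,0,0],0],[[0,0,0.7],[0,0,0],0],[[0,0,1.0],[0,0,0],0],[[0,0,1.2],[0,0,0],0],[[0,0,1.2],[0,0,0],0]]'
python3 -m creep '[[[0,0,0.1],[0,0,0],0],[[0,0,0.2],[0,0,0],0],[[0,0,0.3],[0,0,0],0],[[0,0,0.4],[0,0,0],0],[[0,0,0.4],[0,0,0],0]]'
python3 -m creep '[[[0,0,0.1],[0,0,0],0],[[0,0,0.2],[0,0,0],0],[[0,0,0.3],[0,0,0],0],[[0,0,0.4],[0,0,0],0],[[0,0,0.4],[0,0,0],0]]'
python3 g.py 0
```

```text
time_s: 16.9
position: [0.5164, 0.2829, 0.109]
tool_rot: [0.02, 2.617, -0.013]
contact_force: [0.1, 0.2, -2.4]
gripper_width: 0.0192
grip_force: 59.3
time_s: 17.32
position: [0.5183, 0.283, 0.1058]
tool_rot: [0.019, 2.616, -0.013]
contact_force: [-0.7, -0.7, -3.1]
gripper_width: 0.0194
grip_force: 59.3
time_s: 17.73
position: [0.5203, 0.2829, 0.1023]
tool_rot: [0.019, 2.616, -0.013]
contact_force: [0.1, -0.7, -1.1]
gripper_width: 0.0192
grip_force: 59.3
shift cm [-0.12  0.05  0.16] turn deg [-0.2  0.1  0.2]
```

```bash
python3 -m creep '[[[-0.1,0,0.05],[0,0,0],0],[[-0.1,0,0.1],[0,0,0],0],[[-0.1,0,0.1],[0,0,0],0]]'
python3 -m creep '[[[0,0,0.05],[0,0,0],0],[[0,0,0.1],[0,0,0],0],[[0,0,0.1],[0,0,0],0]]'
python3 -m creep '[[[0,0,0.05],[0,0,0],0],[[0,0,0.1],[0,0,0],0],[[0,0,0.1],[0,0,0],0]]'
python3 g.py 0
```

```text
time_s: 17.98
position: [0.5218, 0.2829, 0.1021]
tool_rot: [0.02, 2.616, -0.013]
contact_force: [-0.0, 0.0, -2.3]
gripper_width: 0.0193
grip_force: 59.3
time_s: 18.23
position: [0.5219, 0.2829, 0.1015]
tool_rot: [0.019, 2.616, -0.012]
contact_force: [-0.6, 0.0, 2.5]
gripper_width: 0.0195
grip_force: 59.9
time_s: 18.48
position: [0.522, 0.2828, 0.1014]
tool_rot: [0.019, 2.615, -0.012]
contact_force: [-7.7, -1.0, 12.3]
gripper_width: 0.0191
grip_force: 61.4
shift cm [-0.02  0.06 -0.  ] turn deg [-0.2  0.2  0.2]
```

The contact force is square to the tray and the estimated height is 0, so the bracket is seated. I hold briefly, open, and back out along the normal.

```bash
python3 -m creep '[[[0,0,0],[0,0,0],0],[[0,0,0],[0,0,0],0],[[0,0,0],[0,0,0],0],[[0,0,0],[0,0,0],0],[[0,0,-0.05],[0,0,0],0]]' 
python3 -m creep '[[[0,0,0],[0,0,0],0.3],[[0,0,0],[0,0,0],0.5],[[0,0,0],[0,0,0],0.6],[[0,0,0],[0,0,0],0.6],[[0,0,0],[0,0,0],0.6]]'
python3 -m creep '[[[0,0,-1],[0,0,0],0.6],[[0,0,-3],[0,0,0],0.6],[[0,0,-5],[0,0,0],0.6],[[0,0,-8],[0,0,0],0.6],[[0,0,-11],[0,0,0],0.6]]'
python3 -m creep '[[[0,-4,-4],[0,0,0],0.6],[[0,-8,-4],[0,0,0],0.6],[[0,-12,-4],[0,0,0],0.6],[[0,-16,-4],[0,0,0],0.6],[[0,-16,-4],[0,0,0],0.6]]'
python3 - <<'E'
from h import *
t=read_camera("top");s=read_camera("side")
cv2.imwrite("pics/c9.png",np.vstack([np.hstack([panel(t,168,168,40,40,400,300+100)[:300],panel(s,185,133,40,40,400,400)[:300]]),np.hstack([cv2.resize(t,(400,300)),cv2.resize(s,(400,300))])]))
E
```

```text
time_s: 18.9
position: [0.522, 0.2829, 0.1015]
tool_rot: [0.019, 2.616, -0.012]
contact_force: [-1.0, -0.3, 1.7]
gripper_width: 0.019
grip_force: 59.8
time_s: 19.32
position: [0.5226, 0.2829, 0.1007]
tool_rot: [0.019, 2.616, -0.013]
contact_force: [0.0, -0.5, -0.1]
gripper_width: 0.0515
grip_force: 0.0
time_s: 19.73
position: [0.4747, 0.2837, 0.1835]
tool_rot: [0.018, 2.615, -0.017]
contact_force: [-0.4, -0.2, 0.2]
gripper_width: 0.0512
grip_force: 0.0
time_s: 20.15
position: [0.4526, 0.133, 0.2169]
tool_rot: [0.021, 2.618, -0.026]
contact_force: [-0.5, -0.7, -0.8]
gripper_width: 0.0513
grip_force: 0.0
```

View pics/c9.png

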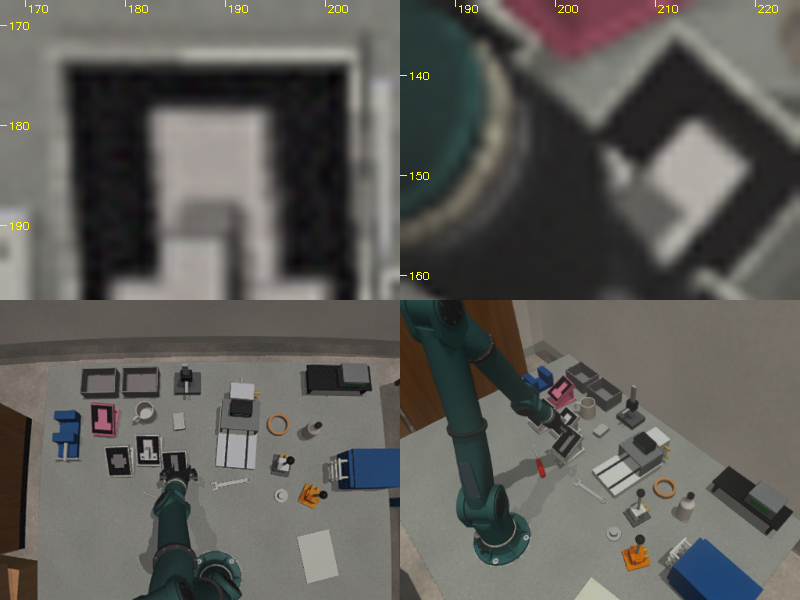

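The bracket lies flush in the T cavity (stem at top panel (150-270, 107-290)). The lever is upright, the loose things have not moved, and the gripper is clear.

```bash
python3 -m creep '[[[0,0,0],[0,0,0],0.6],[[0,0,0],[0,0,0],0.6],[[0,0,0],[0,0,0],0.6]]' && python3 -c "
from rig import *
print(close_job())"
```

```text
time_s: 20.5
position: [0.4544, 0.1396, 0.2168]
tool_rot: [0.016, 2.618, -0.019]
contact_force: [-0.4, 0.1, -0.2]
gripper_width: 0.0517
grip_force: 0.0
the job is handed in; nothing more can be done
None
```

I held the lever fully left for over 2 s and let it spring back, then seated the bracket flat in the grey T tray, released it and handed the job in at about 20.5 s; no verdict was returned.

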